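Open the cup rack's ratchet keeper and slide the blue snack cup in

ROBOT

A 7-joint arm with a two-finger parallel gripper is mounted at the origin on the work surface. World frame = base frame: x ahead of the robot, y to its left, z up, the work surface at z = 0. Lengths are in m, angles in rad, forces in N, time in s.
With the tool pointing down it reaches from about 0.425 to 0.875 m from the base axis. Payload 8.4 kg.
Tool frame: the origin (TCP) lies at the very end of the fingers, on their centre line; the grasp point (between the pads) lies 19 mm behind it; x points along the fingers, z is the direction in which the jaws open and shut, and the axes are right-handed (so a half turn about x gives the same grasp; the last joint's range is limited). The gripper opens to 87 mm and grips with 3 to 60 N. Pads are 19 mm wide; open, the fingers measure 117 mm over their backs; the gripper's body (75 mm by 190 mm) begins 51 mm behind the grasp point.
Start: joints at [1.041, 0.333, 0.04, 1.465, -0.013, 1.343, -0.059], TCP at [0.271, -0.591, 0.223] pointing down, gripper open.
Joint ranges: [-2.58, 2.58], [-0.38, 2.09], [-1.3, 1.39], [0.25, 2.4], [-1.5, 4.64], [0.08, 2.09], [-2.65, 2.65]. Speed limits (rad/s): [2.22, 2.22, 2.79, 2.79, 3.14, 3.14, 3.14].

INTERFACE

Orientations are given as a unit quaternion [w, x, y, z].
In Python, from cell import robot, hand, inverse_kinematics, get_state, grab_frame, camera_info, job, find_in, pinpoint gives the robot as it stands. The module is installed in compiled form; this text tells all that it offers. Calls block until the motion is done:
- robot.reach(position, orientation): joint-space move of the TCP to a pose.
- robot.move_straight(position, attitude=None, max_speed=0.15, guard=None): straight line of the TCP; attitude=None keeps the orientation; max_speed is the mean speed in m/s. With guard (N) it stops when the force on the tool has changed by that much, and returns True; else False.
- robot.set_joints(angles): joint-space move.
- hand.let_go() and hand.grasp(): open the fingers fully, or close them until they stop; the grip force is fixed at half the most.
- robot.wait(seconds).
- inverse_kinematics(position, orientation): joint angles nearest the present ones, or None.
- get_state(): the state.
- grab_frame(name): name is "side" or "top" or "wrist"; returns the picture (400x640x3 uint8, blue, green, red); there is no depth.
- camera_info(name): a dict with "fx", "fy", "cx", "cy" (pixels), "view" (4x4, takes a point from world to camera coordinates). Camera axes: x right, y up, looking along -z (the intrinsics and any distortion apply to the point x, -y, -z); pixel columns grow to the right and rows downward; lengths in m; the calibration is good to about 2 mm. A picture is of the moment at which its call begins: read the wrist's pose just before it. camera_info takes no time and is no camera call; for the wrist camera it gives the pose at the moment of the call.
A pose or a line that the arm cannot do raises robot.MotionError and nothing moves.
- job.job_done(): hands the job in, once; it reports no verdict.
Trained networks look in the newest picture that a camera, given by its name, has taken for a name from the list of things; names that differ only in an ending like _2 or _b are one class to them, and where a whole thing is asked for, a point or a joint stands for the part that bears it (a point fixed in the world has none). Each returns a list of dicts, best first, with "confidence" (0 to 1); they miss things now and then, are a little off and sometimes report something else, mostly with a low value. They report only what shows in the picture. A call takes as long as a camera call. They do not tell look-alikes from the thing itself.
- find_in(target, camera): "point" ([column, row] in pixels, amid what is visible of it).
- pinpoint(target, camera): "point" ([column, row] in pixels: a listed point, or the origin of a listed thing).
The state is a dict: "t": time; "joint_positions": joint angles; "joint_velocities": joint speeds; "joint_efforts": joint torques, N m; "tool_pos": TCP position; "tcp_rot": TCP orientation; "ft_force": force on the tool from outside, world axes, zero at the start; "torque": the same for the moment, N m; "finger_gap": opening from 0.0 (shut) to 1.0 (fully open).
Only numpy, scipy, OpenCV 4.12 (cv2) and the standard library are available. Lean on these libraries where they do the work, as an engineer would, in place of code of your own. Each camera call takes 0.05 s, during which the arm holds its last target.

TASK

Make room in the chrome cup rack for the blue snack cup: with a fingertip press the red release lever on top of the sliding keeper and, keeping it pressed, push the keeper back along its toothed bar, away from the green cup, as far as it goes; leave it there, the orange cup will follow later. Then push the blue cup along the counter into the freed place until it stands upright against the rack's back rails right beside the green cup, with no more than a finger's width between them. Only press and push: never grip or lift a cup, and leave the green cup and the other things on the counter where they stand.

Things in the scene. Friction and masses are not known exactly. Their poses are not given: they have to be found in the camera images.
- cup_rack: Low chrome cup rack fixed to the counter, 300 mm long, 75 mm high. Origin on the counter below the middle line of its toothed bar; x to its back, y along the bar the way the keeper opens, z up. Bar 16 mm wide, top at z 70 mm, saw teeth 3 mm high every 6 mm. Cups stand on the counter in a lane in front of it (negative x), open to the robot. Fixed end plate: face at y -160, out to x -76 mm.
- back_rails (a point): Point on the front of the upper of the rack's two round back rails (6 mm thick, along y, 22 and 40 mm above the counter), at rack x -17, y -42, z 40 mm. A cup that touches the rails has its centre at rack x -52 mm. The bracket that stops the keeper at the end of the bar stands at rack y 124 to 134 mm, 70 mm high.
- keeper (a joint): Slide of the keeper along the bar, m: grows as it opens along rack +y, 0.144 is fully back at the end bracket. Jaw face at rack y = -0.084 + value. Starts at 0.003 to 0.037. A ratchet lets it slide freely towards the cups but blocks it in the opening direction, after up to 6 mm of play, unless the release lever is held down; then about 2 N moves it.
- keeper_jaw (a point): Middle of the face of the keeper's jaw, which looks to the green cup, at rack x -47 mm, 42 mm above the counter. The jaw is an upright chrome plate 5 mm thick across the lane (rack x -75 to -18 mm, z 12 to 72 mm). Behind it (rack +y) the black carriage, 28 mm wide, 62 mm long, wraps the bar at rack x 0.
- keeper_hood (a point): Middle of the upright front side (it looks to rack -y, over the lever's pad) of the black hood on the carriage: 30 mm behind the jaw face, 95 mm above the counter, at rack x 0. The hood is 32 mm wide, 32 mm long, from 82 to 108 mm high; a fingertip that holds the lever down pushes the keeper back against this side.
- release_lever (a joint): Turn of the red release lever about its pin across the bar, rad: near 0 at rest (up to 0.16 when the pawl rides on a tooth), 0.30 fully pressed; the pawl clears the teeth above 0.17. It springs up by itself. At its free end it takes 2 N to start and 5 N to press fully down.
- lever_pad (a point): Centre of the top of the lever's red ribbed thumb pad, above the bar; moves with it. Pad 26 mm across and 24 mm along the bar, between jaw and hood. At rest it slopes up to the jaw: this point 17 mm behind the jaw face, 97 mm high, free end 6 mm behind the face, 100 mm high. Fully pressed it is level, 90 mm high, 0 to 24 mm behind the face. Nothing is above it.
- blue_cup: Blue snack cup with a flip lid and a white band, the one to push in: 70 mm across at the top (65 at the foot), 60 mm high, 0.1 to 0.2 kg, rigid and closed by its flip lid; origin at the centre of its underside, z up. Starts loose on the counter in front of the rack, 105 to 135 mm short of its place, up to 45 mm to either side.
- green_cup: Green snack cup with a flip lid, already in the lane beside the fixed end plate and against the back rails: 70 mm across at the top (65 at the foot), 60 mm high, 0.1 to 0.2 kg, rigid and closed by its flip lid; origin at the centre of its underside, z up. Loose.
- orange_cup: Orange snack cup, empty, 70 mm across, its lid flipped up behind it to 120 mm high; loose. Origin at the centre of its underside. Leave it alone.
- glass_jar: Glass storage jar with a wire clamp latch, 96 mm across, 120 mm high, loose. Origin at the centre of its underside. Leave it alone.
- wooden_bowl: Small wooden bowl, 116 mm across, 45 mm high, loose. Origin at the centre of its underside. Leave it alone.
- white_mug: White mug, 82 mm across, 85 mm high, with a handle, loose. Origin at the centre of its underside. Leave it alone.
Things that resemble listed ones, but are neither listed nor needed, are in the scene too. What is shaped like the green_cup but yellow is not meant.

How it is judged:
By the outcome, as a careful person would: the job done as asked, in the order asked, and still so for the second after the job is handed in, with the robot touching nothing.
It also fails if it takes over 48 s, if anything falls off the work surface, if the arm or the gripper's body presses on something with over 40 N, if the wrist force passes 120 N, or if a joint passes its speed limit or range.

## Working session

There is one attempt and no reset: what is moved stays moved. The work goes in short steps, each a Python script; the robot and the scene stay as the last script left them, time stands still between calls to the robot, and variables do not carry over. Pictures are saved under pics/ and viewed, and the job is handed in when it is done.

```bash
mkdir -p pics; ls; python3 - <<'E'
from cell import *
import cv2, numpy as np
s=get_state(); print(s['t'],s['tool_pos'],s['tcp_rot'],s['ft_force'],s['finger_gap'])
for c in ['side','top']:
    im=grab_frame(c); cv2.imwrite(f'pics/{c}0.png',im)
    ci=camera_info(c); print(c,{k:(np.round(v,4).tolist()) for k,v in ci.items()})
    for n in ['back_rails','keeper_jaw','keeper_hood','lever_pad']:
        print(n,[(np.round(d['point'],1).tolist(),round(d['confidence'],2)) for d in pinpoint(n,c)[:3]])
    for n in ['cup_rack','blue_cup','green_cup','orange_cup','glass_jar','wooden_bowl','white_mug']:
        print(n,[(np.round(d['point'],1).tolist(),round(d['confidence'],2)) for d in pinpoint(n,c)[:3]])
print(get_state()['t'])
E
```

```text
pics
0.0 [ 0.27121687 -0.59017272  0.22164354] [ 0.59480032  0.38186154  0.595828   -0.38129167] [ 0.29737484 -0.77921642 -0.87508507] 0.9997557713057674
side {'fx': 454.5283, 'fy': 454.5283, 'cx': 322.8385, 'cy': 197.896, 'view': [[-0.7697, -0.6383, -0.0146, 0.4212], [0.338, -0.4269, 0.8387, -0.2944], [-0.5416, 0.6406, 0.5443, -0.9004], [0.0, 0.0, 0.0, 1.0]]}
back_rails [([310.8, 190.2], 0.7), ([310.0, 208.1], 0.61)]
keeper_jaw [([323.9, 209.6], 0.88)]
keeper_hood [([302.6, 189.3], 0.69)]
lever_pad [([309.8, 187.9], 0.48)]
cup_rack [([257.8, 336.6], 0.36)]
blue_cup [([339.2, 258.8], 0.75)]
green_cup [([342.4, 216.6], 0.89), ([391.7, 229.4], 0.88)]
orange_cup [([388.2, 169.3], 0.77)]
glass_jar [([192.6, 317.5], 0.66)]
wooden_bowl [([428.8, 189.1], 0.74)]
white_mug [([254.9, 337.8], 0.6)]
top {'fx': 457.2162, 'fy': 457.2162, 'cx': 317.8399, 'cy': 197.7748, 'view': [[0.0032, -0.9999, -0.0136, -0.0201], [0.9901, 0.0012, 0.1404, -0.5607], [-0.1404, -0.0139, 0.99, -1.3225], [0.0, 0.0, 0.0, 1.0]]}
back_rails [([326.0, 175.5], 0.6)]
keeper_jaw [([334.6, 187.8], 0.83)]
keeper_hood [([325.8, 166.8], 0.91), ([449.6, 183.8], 0.47)]
lever_pad [([303.7, 228.6], 0.24)]
cup_rack [([314.8, 169.8], 0.66)]
blue_cup [([301.1, 228.3], 0.67)]
green_cup [([356.8, 245.8], 0.93), ([348.2, 196.0], 0.56)]
orange_cup [([448.3, 183.2], 0.71), ([334.0, 187.6], 0.4)]
glass_jar [([184.3, 190.8], 0.9)]
wooden_bowl [([446.3, 236.4], 0.96)]
white_mug [([203.1, 234.1], 0.56)]
1.2
```

View pics/side0.png

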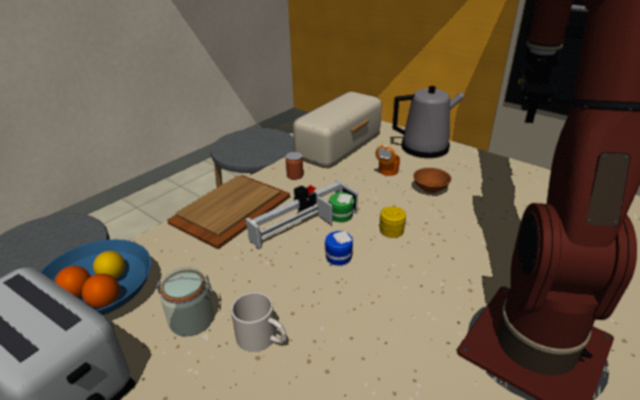

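View pics/top0.png

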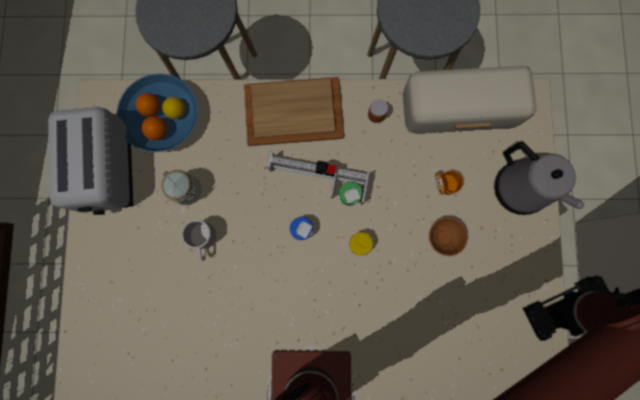

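```bash
python3 - <<'E'
import cv2
a=cv2.imread('pics/top0.png')[130:290,230:410]; cv2.imwrite('pics/topz.png',cv2.resize(a,None,fx=4,fy=4,interpolation=cv2.INTER_CUBIC)[:600])
a=cv2.imread('pics/side0.png')[140:290,230:430]; cv2.imwrite('pics/sidez.png',cv2.resize(a,None,fx=4,fy=4,interpolation=cv2.INTER_CUBIC))
E
```

```text
(no output)
```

View pics/topz.png

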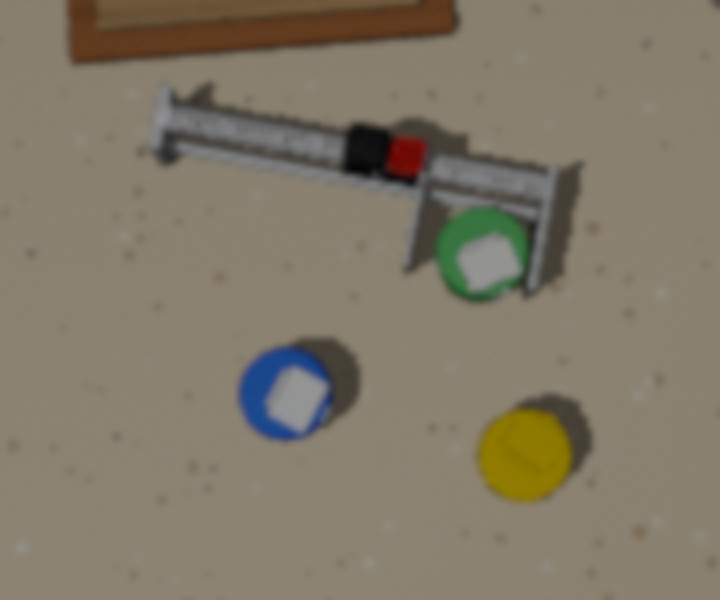

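View pics/sidez.png

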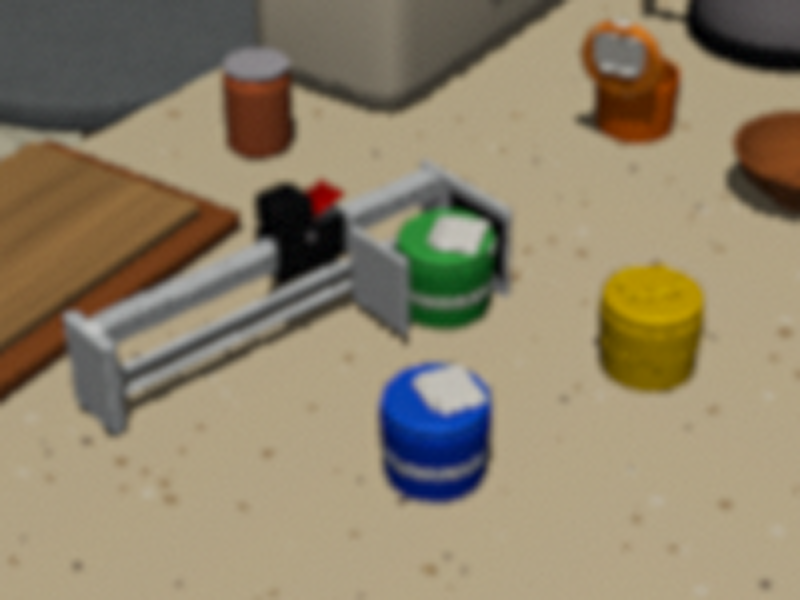

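The top view shows the rack with the bracket near (271,160), the keeper hood and pad near (322-331,168), and the end plate near (366,185). Blue is at (301,228), green at (348,194), and the yellow decoy at (361,243). Next I'll work out a rough rack pose and check where the wrist camera sits.

```bash
cat > h.py <<'E'
from cell import *
import cv2, numpy as np
from scipy.spatial.transform import Rotation as R
def proj(c,P):
    ci=c if isinstance(c,dict) else camera_info(c); P=np.atleast_2d(P)
    q=(np.c_[P,np.ones(len(P))]@np.array(ci['view']).T)[:,:3]
    return np.c_[ci['fx']*q[:,0]/-q[:,2]+ci['cx'], ci['fy']*-q[:,1]/-q[:,2]+ci['cy']]
def ray(c,px,z):
    ci=c if isinstance(c,dict) else camera_info(c); V=np.array(ci['view'])
    d=V[:3,:3].T@np.array([(px[0]-ci['cx'])/ci['fx'],-(px[1]-ci['cy'])/ci['fy'],-1.])
    o=-V[:3,:3].T@V[:3,3]
    return o+d*(z-o[2])/d[2]
def quat(jaw_ang):  # tool x down, tool z (jaw axis) horizontal at world angle
    x=np.array([0,0,-1.]); z=np.array([np.cos(jaw_ang),np.sin(jaw_ang),0]); y=np.cross(z,x)
    q=R.from_matrix(np.c_[x,y,z]).as_quat(); return np.array([q[3],q[0],q[1],q[2]])
def w(pose,p): # rack->world
    x,y,a=pose; p=np.atleast_2d(p).astype(float); c,s=np.cos(a),np.sin(a)
    return np.c_[x+c*p[:,0]-s*p[:,1], y+s*p[:,0]+c*p[:,1], p[:,2]]
def inv(pose,P):
    x,y,a=pose; d=np.array(P[:2])-[x,y]; c,s=np.cos(a),np.sin(a)
    return np.array([c*d[0]+s*d[1],-s*d[0]+c*d[1]])
E
python3 - <<'E'
from h import *
Z=lambda x,y:(230+x/4-.375,130+y/4-.375)
for n,p,z in [('brack top mid',Z(165,120),.07),('endplate top back',Z(552,172),.075),('endplate front',Z(535,290),.075),('hoodtop',Z(367,150),.108),('pad',Z(406,157),.098),('blue',Z(287,393),.06),('green',Z(483,254),.06),('yellow',Z(525,454),.06),('jawtopfront',Z(409,268),.072)]:
    print(n,ray('top',p,z).round(4))
s=get_state(); V=np.array(camera_info('wrist')['view']); T=np.eye(4); q=s['tcp_rot']; Rt=R.from_quat([q[1],q[2],q[3],q[0]]).as_matrix()
C=np.linalg.inv(V); print('cam in tool', (Rt.T@(C[:3,3]-s['tool_pos'])).round(4)); print((Rt.T@C[:3,:3]).round(3)); ci=camera_info('wrist');print(ci['fx'],ci['cx'],ci['cy'])
for a in (-.14,np.pi-.14,-.14+np.pi/2,-.14-np.pi/2):
    for pos in ([.55,-.05,.3],[.58,-.1,.1]):
        print(a,pos,inverse_kinematics(pos,quat(a)))
E
```

```text
brack top mid [0.6699 0.1196 0.07  ]
endplate top back [ 0.63   -0.1645  0.075 ]
endplate front [ 0.5432 -0.1511  0.075 ]
hoodtop [ 0.6394 -0.0297  0.108 ]
pad [ 0.6364 -0.0576  0.098 ]
blue [0.4694 0.0284 0.06  ]
green [ 0.5717 -0.1146  0.06  ]
yellow [ 0.4257 -0.1439  0.06  ]
jawtopfront [ 0.5596 -0.0601  0.072 ]
cam in tool [-0.1619  0.0721  0.    ]
[[ 0.     0.265 -0.964]
 [-0.     0.964  0.265]
 [ 1.    -0.     0.   ]]
341.9455688774982 320.5789058281168 198.78228444568774
-0.14 [0.55, -0.05, 0.3] [ 0.48214744  0.14055799 -0.52506189  1.56076644  0.07072314  1.45927848
 -0.18650982]
-0.14 [0.58, -0.1, 0.1] [ 0.48716984  0.34504629 -0.47153955  1.74294528  0.17372247  1.09496497
 -0.1804447 ]
3.001592653589793 [0.55, -0.05, 0.3] None
3.001592653589793 [0.58, -0.1, 0.1] [-0.86265381  0.73158195  1.36765475  1.80603637 -0.75725897  1.26138148
 -2.56324861]
1.4307963267948964 [0.55, -0.05, 0.3] [ 0.54668725  0.14877344 -0.59933991  1.55783393  0.08421942  1.46101429
  1.37405811]
1.4307963267948964 [0.58, -0.1, 0.1] [ 0.55919921  0.36059218 -0.56116866  1.73931625  0.21201232  1.10243842
  1.36146904]
-1.7107963267948967 [0.55, -0.05, 0.3] [ 0.40504227  0.13217749 -0.43746879  1.56437398  0.05622344  1.45754152
 -1.74623083]
-1.7107963267948967 [0.58, -0.1, 0.1] [ 0.35982395  0.32468614 -0.3162539   1.74957259  0.11243128  1.08502264
 -1.70437194]
```

```bash
python3 - <<'E'
from h import *
robot.reach([.57,-.045,.27],quat(-.14)); print(get_state()['t'])
hand.grasp(); s=get_state(); print(s['t'],s['finger_gap'],s['tool_pos'],s['ft_force'])
ci=camera_info('wrist'); im=grab_frame('wrist'); cv2.imwrite('pics/w1.png',im)
np.save('w1.npy',np.array(ci['view']));print(ci['fx'],ci['fy'],ci['cx'],ci['cy'])
for n in ['back_rails','keeper_jaw','keeper_hood','lever_pad','cup_rack','blue_cup','green_cup']:
    print(n,[(np.round(d['point'],1).tolist(),round(d['confidence'],2)) for d in pinpoint(n,'wrist')[:3]])
E
```

```text
3.4333
4.9583 0.005041811397959729 [ 0.56999207 -0.04500928  0.27000095] [ 0.13253354 -0.27729551  0.68809315]
341.9455688774982 341.9455688774982 320.5789058281168 198.78228444568774
back_rails [([369.4, 158.6], 0.8)]
keeper_jaw [([338.6, 186.2], 0.57)]
keeper_hood [([392.3, 165.8], 0.7)]
lever_pad [([391.1, 182.9], 0.56)]
cup_rack [([382.5, 119.6], 0.78), ([339.8, 185.1], 0.57)]
blue_cup []
green_cup [([331.5, 217.2], 0.66)]
```

View pics/w1.png

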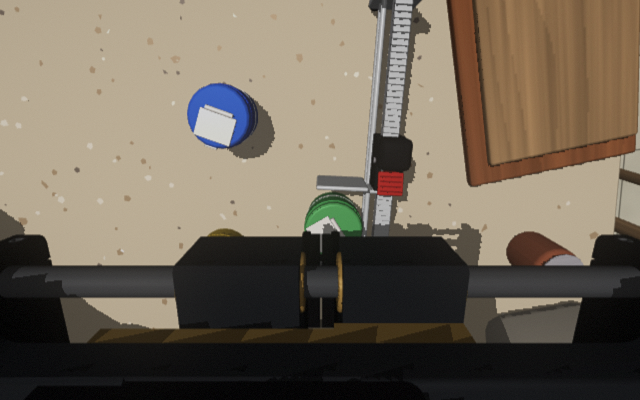

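The wrist picture shows blue at (222,116), the hood at (392,153), the pad at (391,183), and the jaw's top edge around (318-368,183). Green is partly hidden by the gripper. I'll zoom in to fit the rack pose.

```bash
python3 - <<'E'
import cv2
a=cv2.imread('pics/w1.png')[:240,300:480]; cv2.imwrite('pics/w1a.png',cv2.resize(a[100:240],None,fx=4,fy=4,interpolation=cv2.INTER_CUBIC)); cv2.imwrite('pics/w1b.png',cv2.resize(a[:130],None,fx=4,fy=4,interpolation=cv2.INTER_CUBIC))
E
```

```text
(no output)
```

View pics/w1a.png

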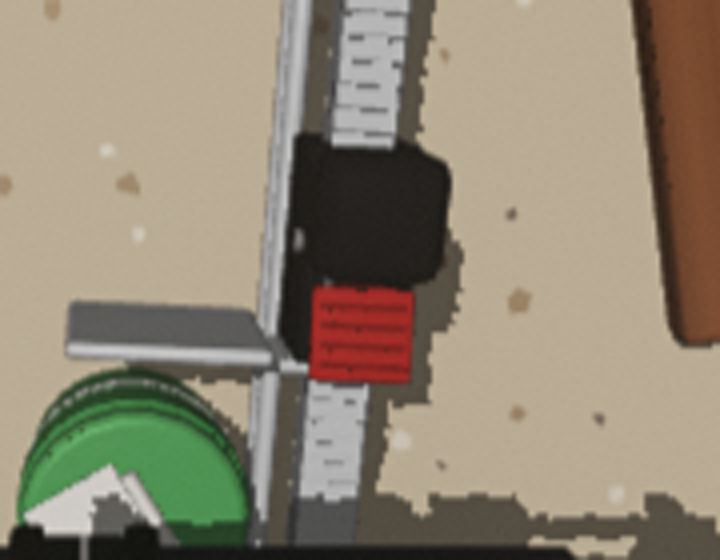

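View pics/w1b.png

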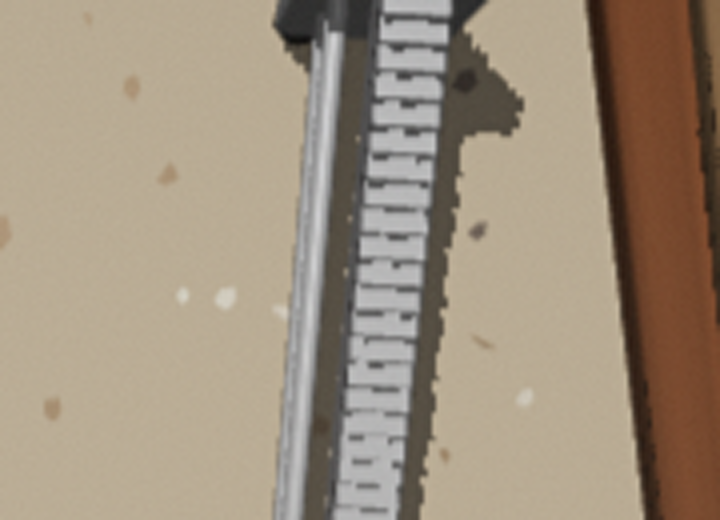

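```bash
cat > fit.py <<'E'
from h import *
from scipy.optimize import least_squares
ci=dict(fx=341.9455688774982,fy=341.9455688774982,cx=320.5789,cy=198.7823,view=np.load('w1.npy'))
A=lambda u,v:(300+(u-1.5)/4,100+(v-1.5)/4); B=lambda u,v:(300+(u-1.5)/4,(v-1.5)/4)
# bar mid line points
mids=[ray(ci,A((331+396)/2,140),.069),ray(ci,A(330.5,480),.069),ray(ci,B(414,30),.069),ray(ci,B(366.5,500),.069)]
for l,r in ((A(331,140),A(396,140)),(B(380,30),B(448,30))): print('bar width',np.linalg.norm(ray(ci,l,.069)-ray(ci,r,.069)))
m=np.array(mids); p=np.polyfit(m[:,1],m[:,0],1); yaw=-np.arctan(p[0]); print('yaw',yaw,'resid',(m[:,0]-np.polyval(p,m[:,1])).round(4))
Zt=lambda x,y:(230+x/4-.375,130+y/4-.375)
pose0=(np.polyval(p,0),0,yaw)
f=lambda n,P:print(n,P.round(4),'rack',inv(pose0,P).round(4))
f('jaw top front corner(-75,jaw)',ray(ci,A(66,357),.072)); f('jaw top rear corner',ray(ci,A(66,341),.072))
f('jaw face near bar',ray(ci,A(270,363),.072))
f('pad free end mid',ray(ci,A(361,383),.100)); f('hood front top',ray(ci,A(375,285),.108)); f('hood back top',ray(ci,A(375,145),.108)); f('hood right',ray(ci,A(450,200),.108))
for n,q,z in [('brack top mid',Zt(165,120),.07),('endplate top back',Zt(552,172),.075),('endplate front',Zt(535,290),.075),('hood',Zt(367,150),.108),('blue',Zt(287,393),.06),('green',Zt(483,254),.06)]: f('T '+n,ray('top',q,z))
f('W blue',ray(ci,(222,114.5),.06)); f('W rail front left', ray(ci,B(313,60),.04))
print('pinpoints')
for n,q,z in [('back_rails',(369.4,158.6),.04),('jaw',(338.6,186.2),.042),('hood',(392.3,165.8),.095),('pad',(391.1,182.9),.097),('rack',(382.5,119.6),0),('green',(331.5,217.2),0)]: f(n,ray(ci,q,z))
E
python3 fit.py
```

```text
bar width 0.017005453815675788
bar width 0.016215101603849914
yaw -0.18556501258743244 resid [ 0.      0.0001  0.0001 -0.0002]
jaw top front corner(-75,jaw) [ 0.5628 -0.0594  0.072 ] rack [-0.0753 -0.0746]
jaw top rear corner [ 0.5635 -0.055   0.072 ] rack [-0.0755 -0.0701]
jaw face near bar [ 0.6173 -0.0688  0.072 ] rack [-0.02   -0.0737]
pad free end mid [ 0.6365 -0.0697  0.1   ] rack [-0.001  -0.0711]
hood front top [ 0.6406 -0.0436  0.108 ] rack [-0.0018 -0.0447]
hood back top [ 0.6433 -0.0104  0.108 ] rack [-0.0052 -0.0116]
hood right [ 0.6598 -0.0257  0.108 ] rack [ 0.0138 -0.0236]
T brack top mid [0.6699 0.1196 0.07  ] rack [-0.003   0.1211]
T endplate top back [ 0.63   -0.1645  0.075 ] rack [ 0.0102 -0.1654]
T endplate front [ 0.5432 -0.1511  0.075 ] rack [-0.0777 -0.1684]
T hood [ 0.6394 -0.0297  0.108 ] rack [-0.0055 -0.0312]
T blue [0.4694 0.0284 0.06  ] rack [-0.1833 -0.0055]
T green [ 0.5717 -0.1146  0.06  ] rack [-0.0563 -0.1272]
W blue [0.4753 0.0316 0.06  ] rack [-0.1781 -0.0013]
W rail front left [0.6512 0.1077 0.04  ] rack [-0.0193  0.106 ]
pinpoints
back_rails [ 0.6272 -0.0401  0.04  ] rack [-0.0156 -0.0438]
jaw [ 0.5879 -0.0671  0.042 ] rack [-0.0492 -0.0775]
hood [ 0.6424 -0.0411  0.095 ] rack [-0.0005 -0.0419]
pad [ 0.6393 -0.0578  0.097 ] rack [-0.0004 -0.0589]
rack [ 0.6529 -0.0011  0.    ] rack [ 0.0025 -0.0007]
green [ 0.5741 -0.1178  0.    ] rack [-0.0534 -0.1299]
```

```bash
cat >> h.py <<'E'
POSE=(0.6522,0.0,-0.18557)
E
python3 - <<'E'
import re
exec(open('fit.py').read().split("f=lambda")[0])
s=open('h.py').read(); s=re.sub(r'POSE=\(.*\)',f'POSE=({np.polyval(p,0):.4f},0.0,{yaw:.5f})',s); open('h.py','w').write(s); print(s[-40:])
E
python3 - <<'E'
from h import *
q=quat(POSE[2]); jaw=-.0745
P=lambda y,z:w(POSE,[0,y,z])[0]
st=lambda n:(lambda s:print(n,round(s['t'],2),inv(POSE,s['tool_pos']).round(4),s['tool_pos'].round(4)[2],np.round(s['ft_force'],1)))(get_state())
robot.reach(P(jaw+.012,.125),q); st('above')
g=robot.move_straight(P(jaw+.012,.0885),max_speed=.03,guard=9); print(g); st('pressed')
im=grab_frame('side'); cv2.imwrite('pics/s2.png',cv2.resize(im[120:270,220:420],None,fx=4,fy=4,interpolation=cv2.INTER_CUBIC))
cv2.imwrite('pics/w2.png',grab_frame('wrist'))
E
```

```text
bar width 0.017005453815675788
bar width 0.016215101603849914
yaw -0.18556501258743244 resid [ 0.      0.0001  0.0001 -0.0002]
[0]+c*d[1]])
POSE=(0.6506,0.0,-0.18557)

above 6.05 [ 0.0003 -0.062 ] 0.1263 [-0.2 -0.2 -0.1]
True
pressed 7.13 [-0.0002 -0.0627] 0.0905 [-0.7 -0.2  6.5]
```

View pics/s2.png

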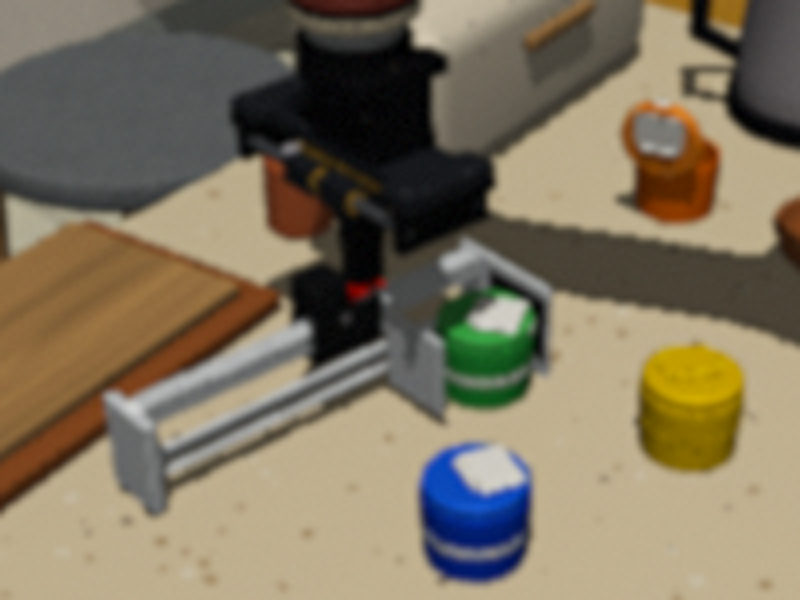

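View pics/w2.png

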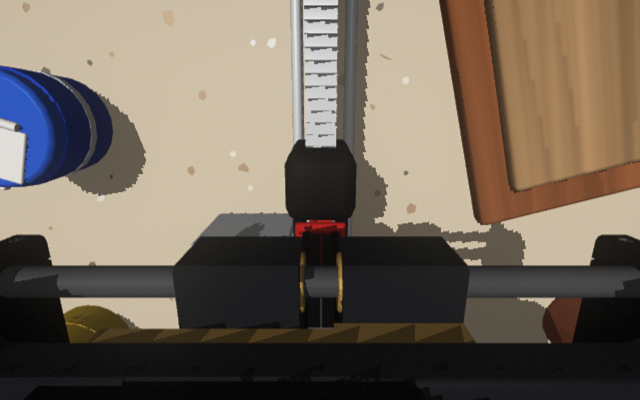

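The fingertip is on the red pad with about 6.5 N at z 90.5 mm, which is fully pressed. Now I'll push the keeper back.

```bash
python3 - <<'E'
from h import *
P=lambda y,z:w(POSE,[0,y,z])[0]
st=lambda n:(lambda s:print(n,round(s['t'],2),inv(POSE,s['tool_pos']).round(4),s['tool_pos'].round(4)[2],np.round(s['ft_force'],1)))(get_state())
g=robot.move_straight(P(-.05,.0893),max_speed=.03,guard=15); st(g)
g=robot.move_straight(P(.070,.0893),max_speed=.06,guard=15); st(g)
g=robot.move_straight(P(.095,.0893),max_speed=.03,guard=15); st(g)
im=grab_frame('side'); cv2.imwrite('pics/s3.png',cv2.resize(im[120:270,220:420],None,fx=4,fy=4,interpolation=cv2.INTER_CUBIC))
cv2.imwrite('pics/w3.png',grab_frame('wrist'))
E
```

```text
False 7.83 [-0.     -0.0489] 0.0904 [-4.8  2.1 11.2]
False 9.97 [0.0009 0.0683] 0.0905 [-4.4 -6.3 12.1]
True 10.46 [0.0019 0.0759] 0.0908 [-2.3 -2.9  6.8]
```

View pics/s3.png

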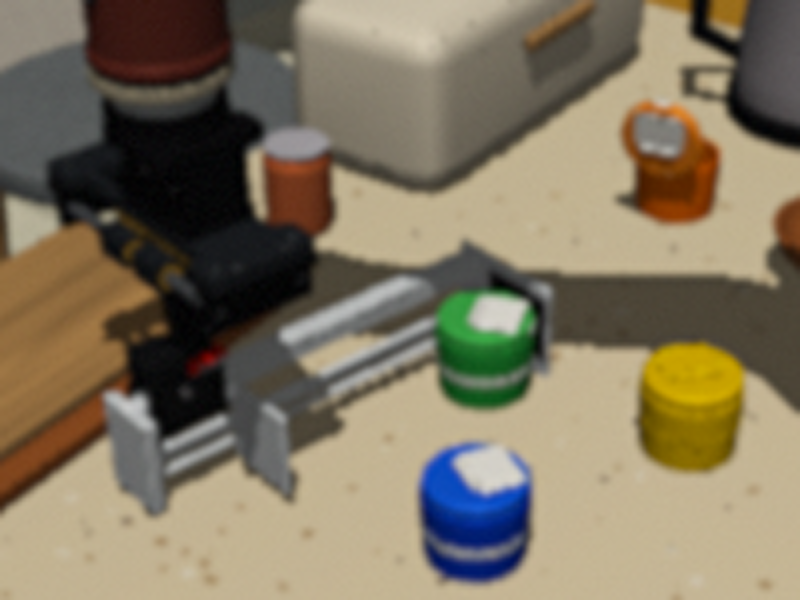

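View pics/w3.png

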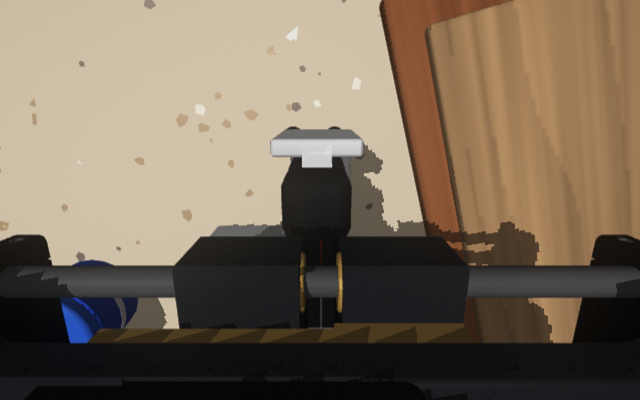

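The keeper is close to the bracket, but I can't tell whether it has fully seated. I'll push a little further before letting go.

```bash
python3 - <<'E'
from h import *
P=lambda y,z:w(POSE,[0,y,z])[0]
st=lambda n:(lambda s:print(n,round(s['t'],2),inv(POSE,s['tool_pos']).round(4),s['tool_pos'].round(4)[2],np.round(s['ft_force'],1)))(get_state())
g=robot.move_straight(P(.0795,.0890),max_speed=.02,guard=25); st(g)
g=robot.move_straight(P(.088,.0890),max_speed=.02,guard=25); st(g)
cv2.imwrite('pics/w4.png',grab_frame('wrist')[80:260,200:440].repeat(3,0).repeat(3,1))
ci=camera_info('wrist'); print(proj(ci,w(POSE,[[0,.124,.07],[-16,0,0],[0,.122,.07]])).round(1)[::2])
E
```

```text
False 10.91 [0.0019 0.076 ] 0.0907 [ -3.1 -10.2  13.8]
True 11.29 [0.0019 0.0757] 0.0908 [-2.2 -3.   6.4]
[[316.4 151.1]
 [316.5 154.8]]
```

View pics/w4.png

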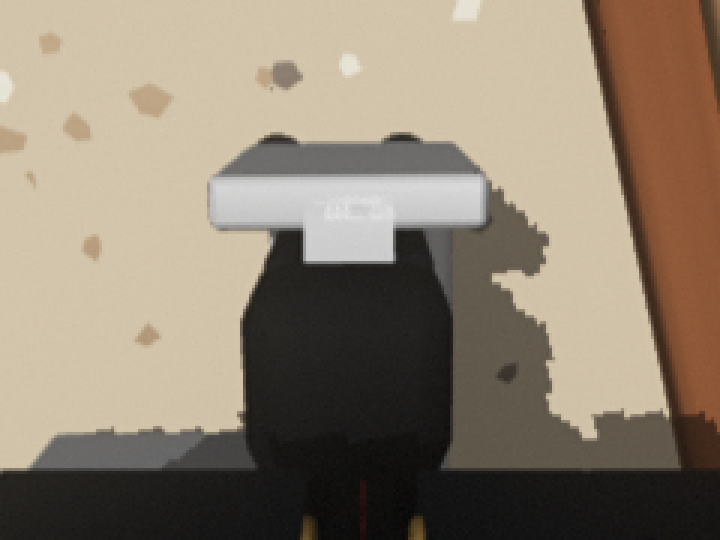

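The carriage is hard against the bracket, and it stalls at the same 0.0759 under more than 25 N. I'll lift straight off and look.

```bash
python3 - <<'E'
from h import *
s=get_state(); p=np.array(s['tool_pos'])
robot.move_straight(p+[0,0,.06],max_speed=.12)
robot.reach([.56,-.11,.28],quat(POSE[2])); print(get_state()['t'])
ci=camera_info('wrist'); im=grab_frame('wrist'); cv2.imwrite('pics/w5.png',im); np.save('w5.npy',np.array(ci['view']))
for n in ['blue_cup','green_cup','keeper_jaw','lever_pad']:
    for d in pinpoint(n,'wrist')[:3]:
        z={'keeper_jaw':.042,'lever_pad':.097}.get(n,0); P=ray(ci,d['point'],z); print(n,np.round(d['point'],1),round(d['confidence'],2),P.round(4),inv(POSE,P).round(4))
E
```

```text
12.9833
blue_cup [230.1  62.5] 0.7 [0.4746 0.0313 0.    ] [-0.1788 -0.0017]
green_cup [229.9 209.3] 0.96 [ 0.4277 -0.1482  0.    ] [-0.1917 -0.1868]
green_cup [328.2 168. ] 0.74 [ 0.5681 -0.117   0.    ] [-0.0595 -0.1303]
```

View pics/w5.png

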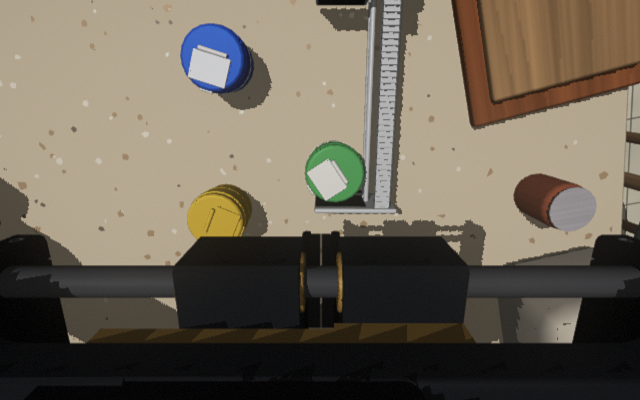

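Blue is at (215,57), green at (335,172), and the end plate's top edge is at row 208-212. The keeper jaw is out of the way at the top of the picture (about 342,2). I'll measure the cup lid circles from their colours.

```bash
python3 - <<'E'
from h import *
ci=dict(fx=341.94557,fy=341.94557,cx=320.5789,cy=198.7823,view=np.load('w5.npy'))
im=cv2.imread('pics/w5.png')
for n,(x0,y0,x1,y1) in dict(blue=(170,10,270,110),green=(295,130,368,206)).items():
    c=im[y0:y1,x0:x1]; g=cv2.cvtColor(cv2.resize(c,None,fx=4,fy=4,interpolation=cv2.INTER_CUBIC),cv2.COLOR_BGR2GRAY)
    h=cv2.HoughCircles(cv2.medianBlur(g,5),cv2.HOUGH_GRADIENT,1.5,200,param1=80,param2=20,minRadius=100,maxRadius=150)
    u=h[0][0]/4; px=(x0+u[0]-.375,y0+u[1]-.375); P=ray(ci,px,.06); print(n,px,u[2],'expected r',.035*342/(np.linalg.inv(ci['view'])[2,3]-.06),P.round(4),inv(POSE,P).round(4))
for px in [(316,212),(396,212),(316,208)]: print(px,inv(POSE,ray(ci,px,.075)).round(4))
cv2.imwrite('pics/w5z.png',cv2.resize(im[130:225,290:410],None,fx=6,fy=6,interpolation=cv2.INTER_CUBIC))
E
```

```text
blue (np.float32(217.0625), np.float32(54.0625)) 37.2625 expected r 31.422179516410694 [0.4768 0.0323 0.06  ] [-0.1768 -0.0003]
green (np.float32(334.1875), np.float32(171.0625)) 29.8 expected r 31.422179516410694 [ 0.5748 -0.1109  0.06  ] [-0.054 -0.123]
(316, 212) [-0.0744 -0.1668]
(396, 212) [ 0.0152 -0.1666]
(316, 208) [-0.0744 -0.1621]
```

View pics/w5z.png

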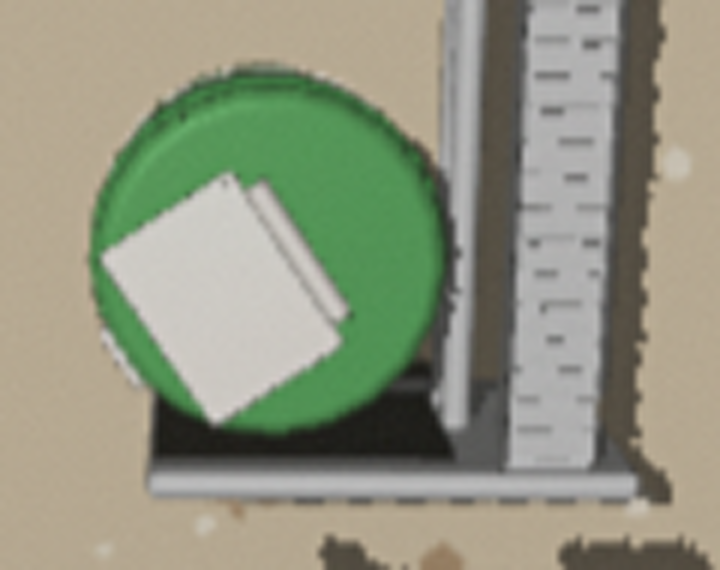

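```bash
python3 - <<'E'
from h import *
c=np.array([.4750,.0315]); T=w(POSE,[-.075,-.049,0])[0][:2]; goal=w(POSE,[-.052,-.051,0])[0][:2]
d=T-c; L=np.linalg.norm(d); d/=L; phi=np.arctan2(d[1],d[0]); print(T,goal,L,phi,phi-POSE[2])
for jaw in (phi-np.pi/2,phi+np.pi/2):
  for off in (.068,.06,.055,.0435):
    p=c-d*off; print(round(jaw,3),off,p.round(3),np.linalg.norm(p).round(3),[None if (q:=inverse_kinematics([*p,z],quat(jaw))) is None else q.round(2).tolist() for z in (.025,.12)])
  p=T-d*.0435; print('end',inverse_kinematics([*p,.025],quat(jaw)))
  p=goal-np.array([np.cos(POSE[2]),np.sin(POSE[2])])*.0435; print('end2',inverse_kinematics([*p,.025],quat(POSE[2]+(jaw-phi))))
im=cv2.imread('pics/w5.png'); cv2.imwrite('pics/w5b.png',cv2.resize(im[5:115,165:275],None,fx=5,fy=5,interpolation=cv2.INTER_CUBIC))
E
```

```text
[ 0.56784682 -0.03432072] [ 0.59008293 -0.04053004] 0.11381080964244841 -0.616685706959727 -0.431115706959727
-2.187 0.068 [0.42  0.071] 0.425 [[0.29, 0.14, -0.58, 2.17, 0.1, 0.85, -2.54], [0.35, -0.01, -0.61, 2.08, -0.01, 1.07, -2.44]]
-2.187 0.06 [0.426 0.066] 0.431 [[0.29, 0.15, -0.57, 2.16, 0.11, 0.85, -2.53], [0.35, 0.0, -0.6, 2.07, 0.0, 1.07, -2.44]]
-2.187 0.055 [0.43  0.063] 0.435 [[0.28, 0.16, -0.56, 2.16, 0.11, 0.86, -2.53], [0.35, 0.01, -0.59, 2.06, 0.01, 1.07, -2.43]]
-2.187 0.0435 [0.44  0.057] 0.443 [[0.28, 0.17, -0.54, 2.14, 0.12, 0.86, -2.51], [0.34, 0.03, -0.57, 2.05, 0.02, 1.07, -2.43]]
end [ 0.26230125  0.32014813 -0.37573614  1.94139422  0.14722645  0.90631847
 -2.37464938]
end2 [ 0.31572921  0.35069668 -0.39223516  1.90289441  0.16589874  0.91939816
 -1.91235387]
0.954 0.068 [0.42  0.071] 0.425 [[0.5, 0.17, -0.81, 2.17, 0.16, 0.86, 0.55], [0.53, -0.0, -0.78, 2.08, -0.0, 1.07, 0.7]]
0.954 0.06 [0.426 0.066] 0.431 [[0.5, 0.18, -0.8, 2.15, 0.17, 0.87, 0.55], [0.53, 0.01, -0.78, 2.07, 0.01, 1.07, 0.7]]
0.954 0.055 [0.43  0.063] 0.435 [[0.5, 0.19, -0.79, 2.15, 0.18, 0.87, 0.56], [0.53, 0.02, -0.77, 2.06, 0.02, 1.07, 0.7]]
0.954 0.0435 [0.44  0.057] 0.443 [[0.5, 0.21, -0.78, 2.13, 0.19, 0.87, 0.57], [0.53, 0.04, -0.76, 2.04, 0.03, 1.07, 0.71]]
end [ 0.50674206  0.37157202 -0.6633454   1.92974057  0.28192833  0.93332503
  0.66077538]
end2 [ 0.55865447  0.40784211 -0.68454853  1.89118777  0.31316594  0.95115797
  1.11496438]
```

View pics/w5b.png

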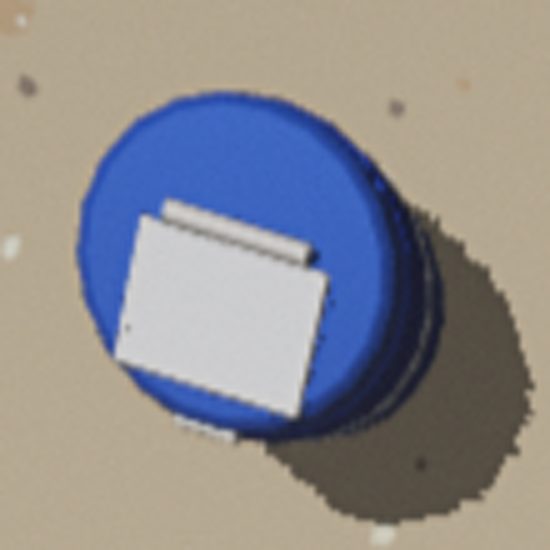

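```bash
python3 - <<'E'
from h import *
st=lambda n:(lambda s:print(n,round(s['t'],2),inv(POSE,s['tool_pos']).round(4),s['tool_pos'].round(4)[2],np.round(s['ft_force'],1)))(get_state())
c=np.array([.4728,.0300]); T=w(POSE,[-.080,-.045,0])[0][:2]
d=T-c; d/=np.linalg.norm(d); phi=np.arctan2(d[1],d[0]); q=quat(phi-np.pi/2)
np.save('phi.npy',phi)
a=c-d*.066
robot.reach([*a,.13],q); st('a')
robot.move_straight([*a,.025],max_speed=.12); st('down')
b=T-d*.0435
g=robot.move_straight([*b,.025],max_speed=.06,guard=15); st(g)
ci=camera_info('wrist'); im=grab_frame('wrist'); cv2.imwrite('pics/w6.png',im); np.save('w6.npy',np.array(ci['view']))
im=grab_frame('side'); cv2.imwrite('pics/s6.png',cv2.resize(im[120:270,220:420],None,fx=4,fy=4,interpolation=cv2.INTER_CUBIC))
im=grab_frame('top'); cv2.imwrite('pics/t6.png',cv2.resize(im[130:280,240:400],None,fx=4,fy=4,interpolation=cv2.INTER_CUBIC))
E
```

```text
a 15.17 [-0.2409  0.022 ] 0.1302 [-0.2  0.9 -1.1]
down 16.19 [-0.2407  0.0222] 0.0256 [0.4 0.3 0.1]
False 18.52 [-0.1202 -0.0283] 0.025 [-0.9 -0.   0.4]
```

View pics/w6.png

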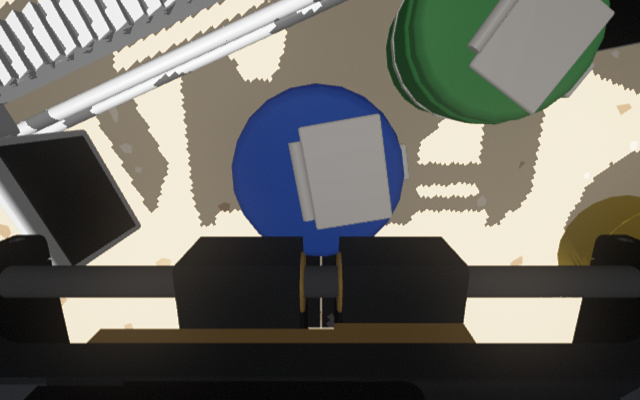

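View pics/s6.png

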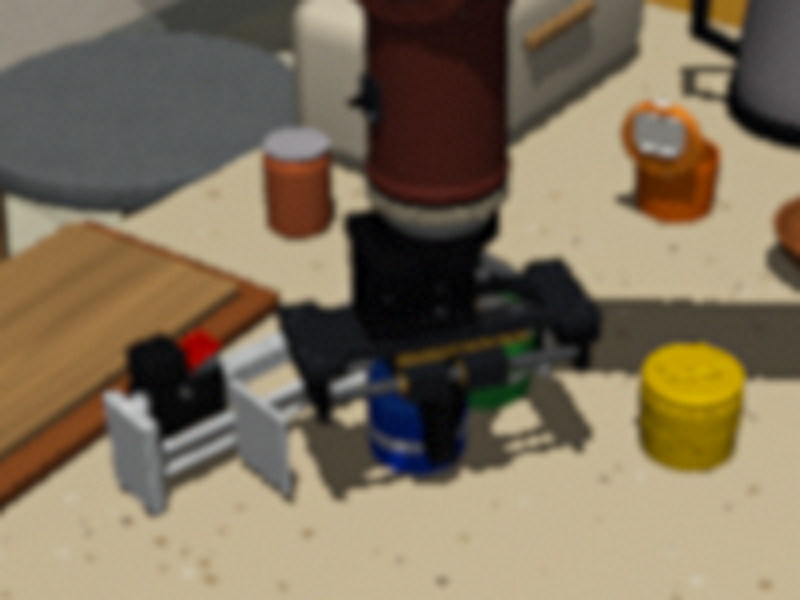

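View pics/t6.png

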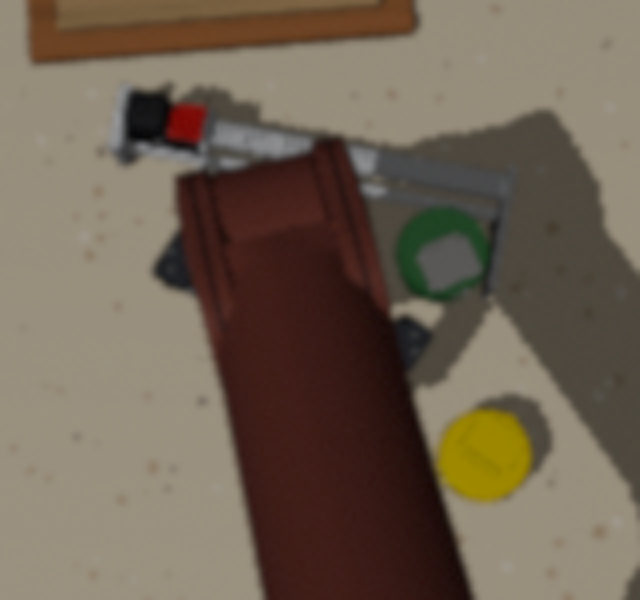

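The wrist view shows blue right in front of the fingers at (318,170), with green at upper right. The side view shows the keeper still at the bracket.

```bash
python3 - <<'E'
from h import *
ci=dict(fx=341.94557,fy=341.94557,cx=320.5789,cy=198.7823,view=np.load('w6.npy'))
C=np.linalg.inv(ci['view']); print('cam',inv(POSE,C[:3,3]).round(3),C[2,3].round(3))
print('blue r',(.0345*342/(C[2,3]-.06)))
P=ray(ci,(318,170),.06); print('blue',inv(POSE,P).round(4)); 
for px in [(232,170),(404,170),(318,84)]: print(inv(POSE,ray(ci,px,.06)).round(4))
import math
# predicted
phi=float(np.load('phi.npy')); s=get_state(); p=np.array(s['tool_pos'])[:2]; d=np.array([math.cos(phi),math.sin(phi)]); print('tcp+.0435',inv(POSE,p+.0435*d).round(4))
# overlay predicted circles
im=cv2.imread('pics/w6.png'); th=np.linspace(0,6.28,60)
for c,z,r in [((-.052,-.126),.06,.035),((-.052,-.052),.06,.035)]:
    pts=proj(ci,w(POSE,np.c_[c[0]+r*np.cos(th),c[1]+r*np.sin(th),z+0*th])); cv2.polylines(im,[pts.astype(int)],True,(0,0,255))
pts=proj(ci,w(POSE,np.c_[-.017+0*th,np.linspace(-.15,.06,60),.04+0*th]));cv2.polylines(im,[pts.astype(int)],False,(255,0,255))
cv2.imwrite('pics/w6o.png',im)
E
```

```text
cam [-0.054 -0.056] 0.187
blue r 92.92483931237888
blue [-0.0751 -0.0461]
[-0.0627 -0.0162]
[-0.0875 -0.076 ]
[-0.0468 -0.0579]
tcp+.0435 [-0.08  -0.045]
```

View pics/w6o.png

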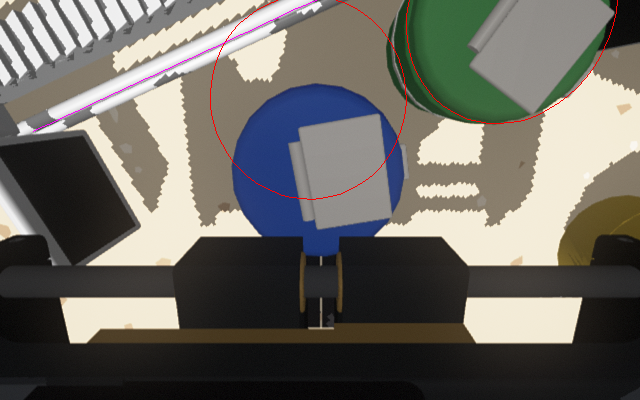

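```bash
python3 - <<'E'
from h import *
st=lambda n:(lambda s:print(n,round(s['t'],2),inv(POSE,s['tool_pos']).round(4),s['tool_pos'].round(4)[2],np.round(s['ft_force'],1)))(get_state())
phi=float(np.load('phi.npy')); p=np.array(get_state()['tool_pos']); d0=np.array([np.cos(phi),np.sin(phi),0])
robot.move_straight(p-.02*d0,max_speed=.1)
c=w(POSE,[-.0758,-.046,0])[0][:2]; T=w(POSE,[-.052,-.0515,0])[0][:2]
d=T-c; d/=np.linalg.norm(d); phi=np.arctan2(d[1],d[0]); q=quat(phi-np.pi/2)
robot.move_straight([*(c-d*.064),.025],q,max_speed=.08); st('ready')
g=robot.move_straight([*(T-d*.042),.025],max_speed=.03,guard=6); st(g)
ci=camera_info('wrist'); im=grab_frame('wrist'); np.save('w7.npy',np.array(ci['view'])); cv2.imwrite('pics/w7r.png',im)
th=np.linspace(0,6.28,60)
for cc in [(-.052,-.126),(-.052,-.0515)]:
    pts=proj(ci,w(POSE,np.c_[cc[0]+.0325*np.cos(th),cc[1]+.0325*np.sin(th),.06+0*th])); cv2.polylines(im,[pts.astype(int)],True,(0,0,255))
cv2.imwrite('pics/w7.png',im)
E
```

```text
ready 19.34 [-0.1377 -0.032 ] 0.0251 [ 0.8 -0.  -0.1]
True 20.69 [-0.0961 -0.0415] 0.0244 [-1.6 -0.4  0.9]
```

View pics/w7.png

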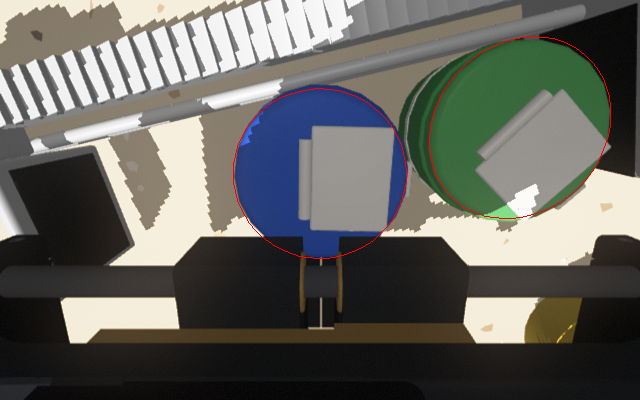

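Blue and green both match the predicted target circles, and the guard tripped where blue should meet the rails. I'll back off straight, lift away and verify.

```bash
python3 - <<'E'
from h import *
st=lambda n:(lambda s:print(n,round(s['t'],2),inv(POSE,s['tool_pos']).round(4),s['tool_pos'].round(4)[2],np.round(s['ft_force'],1)))(get_state())
p=np.array(get_state()['tool_pos']); d=np.array([np.cos(POSE[2]-.225),np.sin(POSE[2]-.225),0])
robot.move_straight(p-.035*d,max_speed=.08)
robot.move_straight(p-.035*d+[0,0,.12],max_speed=.15)
robot.reach([.50,-.14,.29],quat(POSE[2])); st('up')
ci=camera_info('wrist'); im=grab_frame('wrist'); np.save('w8.npy',np.array(ci['view']));cv2.imwrite('pics/w8r.png',im)
th=np.linspace(0,6.28,60)
for cc in [(-.052,-.126),(-.052,-.0515)]:
    pts=proj(ci,w(POSE,np.c_[cc[0]+.0325*np.cos(th),cc[1]+.0325*np.sin(th),.06+0*th])); print(pts.mean(0))
cv2.imwrite('pics/w8.png',cv2.resize(im[:235,280:520],None,fx=2.5,fy=2.5,interpolation=cv2.INTER_CUBIC))
im=grab_frame('side'); cv2.imwrite('pics/s8.png',cv2.resize(im[120:270,220:420],None,fx=4,fy=4,interpolation=cv2.INTER_CUBIC))
im=grab_frame('top'); cv2.imwrite('pics/t8.png',cv2.resize(im[130:280,240:400],None,fx=4,fy=4,interpolation=cv2.INTER_CUBIC))
E
```

```text
up 24.1 [-0.1223 -0.1651] 0.2896 [-0.2  0.1 -0.3]
[383.68436046 135.15916546]
[387.042837   64.6808927]
```

View pics/w8.png

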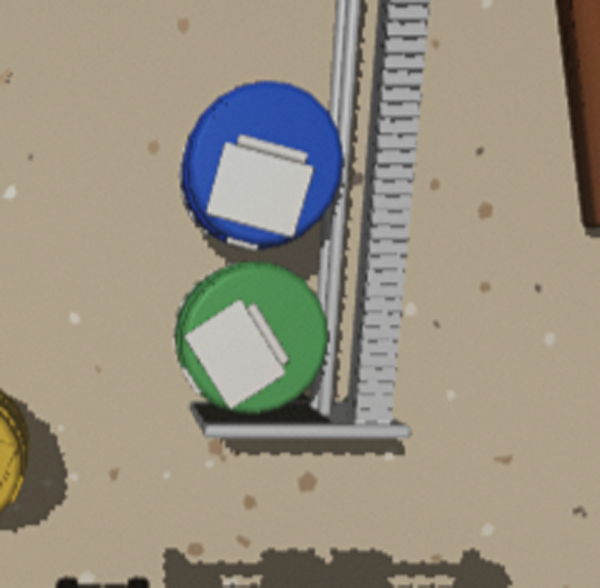

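View pics/s8.png

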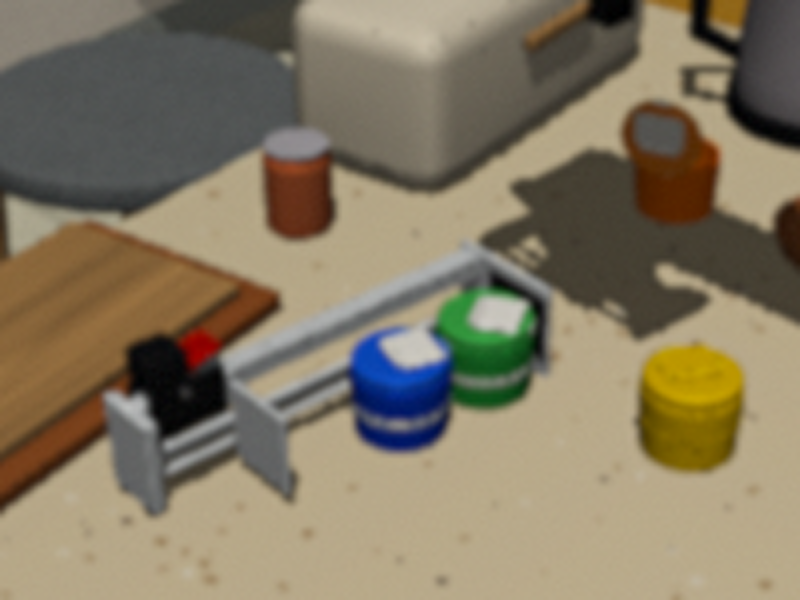

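View pics/t8.png

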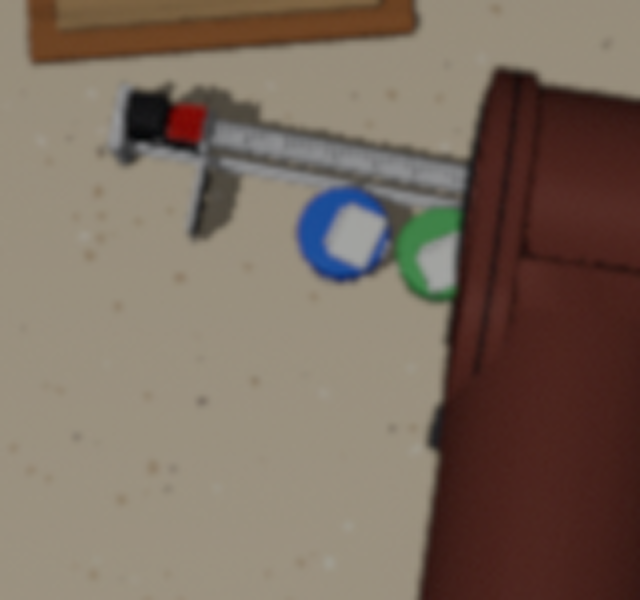

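```bash
python3 - <<'E'
from h import *
ci=dict(fx=341.94557,fy=341.94557,cx=320.5789,cy=198.7823,view=np.load('w8.npy'))
im=cv2.imread('pics/w8r.png')
hsv=cv2.cvtColor(im,cv2.COLOR_BGR2HSV)
for n,lo,hi in [('blue',(105,120,120),(125,255,255)),('green',(50,90,110),(75,255,255))]:
    m=cv2.inRange(hsv,np.array(lo),np.array(hi)); m[235:]=0; m[:,:330]=0
    cs,_=cv2.findContours(m,0,2); k=max(cs,key=cv2.contourArea); h=cv2.convexHull(k)
    (x,y),r=cv2.minEnclosingCircle(h); P=ray(ci,(x,y),.06); print(n,round(x,1),round(y,1),round(r,1),'rack',inv(POSE,P).round(4))
    H=np.array([inv(POSE,ray(ci,a,.06)) for a in h[:,0].astype(float)]); print('  hull x',H[:,0].min().round(4),H[:,0].max().round(4),'y',H[:,1].min().round(4),H[:,1].max().round(4))
for n in ['blue_cup','green_cup']:
    for d_ in [d for d in [] ]: pass
for n,f in [('s8',0)]: pass
E
```

```text
blue 385.0 63.5 31.8 rack [-0.0537 -0.0499]
  hull x -0.087 -0.0206 y -0.0791 -0.02
green 380.7 134.2 29.6 rack [-0.0549 -0.1246]
  hull x -0.0875 -0.0227 y -0.1573 -0.0928
```

Centre distance is about 75 mm, so the gap is about 5 mm. Blue sits as deep in the lane as green, which is on the rails. The keeper is still at the bracket.

```bash
python3 -c "
from cell import *
print(get_state()['t']); job.job_done()"
```

```text
24.25
the job is handed in; nothing more can be done
```

The keeper is fully back and the blue cup stands in the rack beside the green one; I handed the job in at 24.25 s of the 48 s.

- **Keeper:** I pressed the red lever with the closed fingertip until the pad was fully down (z about 90.5 mm). With it held down, I pushed the keeper back until it stopped hard at the end bracket. A further push with over 25 N did not move it. The later pictures show it still there.
- **Blue cup:** I pushed it in two moves with the closed fingers, without gripping or lifting. The last push ended on a 6 N contact where the cup meets the back rails.
- **Last checks:** The cup is upright. Its centre measures at rack (-54, -50) mm and the green cup's at (-55, -125) mm, so the gap is about 5 mm and both are equally deep in the lane.
- **Other things:** The green cup measured where it stood before, within about 2 mm. The orange and yellow cups look unmoved in the side view. I did not separately check the jar, bowl and mug at the end, but the arm did not work near them.
- **Disagreements:** My early estimates of the blue cup's position differed by up to about 7 mm between pictures. I re-measured it close up before the last push. Both cups' measured rack x is 2 to 3 mm short of the nominal -52 mm, which fits the 2 mm camera calibration.

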